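# Set up the fold-flat bread box and hold its sprung lid open

### The job

Set up the fold-flat bread box: first raise its left and right side walls until both stand fully upright. Then lift the sprung lid by its front grip and hold it open at 60 degrees from closed, so that I can put the bread in; finish while still holding the lid there with the gripper, do not let go. Leave the salt shaker, the honey jar and the mug where they stand.

Things in the scene. Friction and masses are not known exactly. Their poses are not given: they have to be found in the camera images.
- bread_box: white plastic box, 120 x 140 mm base, 94 mm high, held to the worktop by suction feet (it does not move). Origin under the centre of its base on the worktop; its x axis points from the front wall to the back wall (away from the robot when not turned), y to its left side, z up. Its 4 mm front and back walls are fixed at x = -54 and +54 mm and reach up to z = 90 mm.
- left_wall (a joint): angle of the left side wall, rad: 0 = lies flat outward (level), 1.57 = fully upright (a stop). A stiff hinge: it stays where it is left and takes about 1 N at the grip bar to move. The wall is a white panel 102 mm (along the box's x) x 70 mm x 4 mm. It starts somewhere between 0 and 0.3.
- right_wall (a joint): the same for the right side wall, its mirror image: 0 = flat outward, 1.57 = fully upright.
- left_wall_grip (a point): centre of the left wall's grip: a green round bar, 12 mm thick and 26 mm long, parallel to the wall's hinge (the box's x), that stands 24 mm beyond the wall's free edge on a narrow neck. Pinch it by its two ends from above; it turns freely between the fingers. It lies 94 mm from the hinge line.
- right_wall_grip (a point): the same on the right wall.
- left_wall_hinge (a point): middle of the left wall's hinge line, which runs along the box's x axis: at y = +72 mm, z = 18 mm in the box's frame.
- right_wall_hinge (a point): middle of the right wall's hinge line: at y = -72 mm, z = 18 mm in the box's frame.
- lid (a joint): opening angle of the lid, rad: 0 = closed (level), 1.05 = 60 degrees open, stop at 1.8. A spring and its weight pull it shut from any angle (about 0.8 N at the grip bar when closed, 1.3 N at 60 degrees).
- lid_grip (a point): centre of the lid's front grip: white round bar, 12 mm thick, 26 mm long, along the box's y, 20 mm beyond the front edge of the green lid (122 x 130 x 4 mm) on a narrow neck, 144 mm from the hinge line. Pinch it by its two ends from above; it turns freely between the fingers. With the lid closed it is in front of the front wall, 92 mm above the worktop.
- lid_hinge (a point): middle of the lid's hinge line, which runs along the box's y axis: at x = +57 mm, z = 92 mm in the box's frame (top of the back wall).
- salt_shaker: glass salt shaker with a grey-white cap, 44 mm wide, 90 mm high, on the cooktop to the right; origin at the centre of its underside; leave it alone.
- honey_jar: honey jar with a yellow lid, 64 mm wide, 87 mm high, on the cooktop to the right; origin at the centre of its underside; leave it alone.
- mug: white mug with a thin red line, 82 x 112 mm with its handle, 94 mm high, at the back left; origin at the centre of its underside; leave it alone.

How it is judged:
On the way, in this order (a step that is already met when the one before it is completed fails the run):
1. both side walls stand upright (value of joint each of left_wall, right_wall above 1.4 rad), for 0.2 s.
2. the lid is held open at about 60 degrees (value of joint lid between 0.907 and 1.187 rad), for 0.2 s.
At the end, for the whole second after the job is handed in: Both side walls stand upright (at least 80 degrees), the fingers hold the lid still (under 0.1 rad/s) at 60 degrees open, within 8 degrees, touching it with at least 0.3 N, and the salt shaker, honey jar and mug stand upright within 30 mm of where they were (all of step 1 and all of step 2 and velocity of joint lid between -0.1 and 0.1 rad/s and contact force between the fingers and bread_box above 0.3 N and distance of each of salt_shaker, honey_jar, mug from where it was at the start of the episode below 0.03 m and angle between each of salt_shaker, honey_jar, mug's own z axis and vertical below 0.3 rad); the arm keeps its last pose, push and grip.
It fails at once if the salt shaker, the honey jar or the mug is pushed or knocked over (distance of any of salt_shaker, honey_jar, mug from where it was at the start of the episode above 0.03 m).
It also fails if it takes over 64 s, if anything falls off the work surface, if the arm or the gripper's body presses on something with over 40 N, if the wrist force passes 120 N, or if a joint passes its speed limit or range.

### The arm

A 6-joint arm with a two-finger parallel gripper is mounted at the origin on a cart in front of the work surface, level with it; the furniture and walls round the work are solid. World frame = base frame: x ahead of the robot, y to its left, z up, the work surface at z = 0. Lengths are in m, angles in rad, forces in N, time in s.
With the tool pointing down it reaches from about 0.35 to 0.775 m from the base axis. Payload 7.3 kg.
Tool frame: the origin (TCP) lies at the very end of the fingers, on their centre line; the grasp point (between the pads) lies 19 mm behind it (grip_depth is the z of the grasp point in the tool frame, in m); z points along the fingers, y is the line along which they close (so a half turn about z gives the same grasp; the last joint's range is limited). The gripper opens to 92 mm and grips with 3 to 60 N. Pads are 19 mm wide; open, the fingers measure 130 mm over their backs; the gripper's body (75 mm by 190 mm) begins 47 mm behind the grasp point.
Start: joints at [-1.424, 0.342, 1.524, -0, 1.275, -0.146], TCP at [0.152, -0.503, 0.227] pointing down, gripper open.
Joint ranges: [-2.53, 2.53], [-0.77, 2.02], [0.04, 2.7], [-1, 4.14], [0.28, 2.66], [-3.11, 3.11]. Speed limits (rad/s): [2.57, 2.57, 3.14, 3.14, 3.14, 3.14].

### API

Orientations are given as a unit quaternion [w, x, y, z].
In Python, from workcell import sense, snapshot, sign_off, look_for, masks_of, landmark_of, grip_depth gives the robot as it stands. The module is installed in compiled form; this text tells all that it offers.
- The arm moves only by the tool servo_tool, never from a script. Its argument "steps" is a list that holds one entry, the list of rows, each a list of 7 numbers: the turn, a rotation vector about the world's x, y, z normalised to -1 to 1, where 1 is 0.08 rad, then the shift along the world's x, y, z normalised to -1 to 1, where 1 is 2.5 cm, then the opening, from 0 (shut) to 1 (fully open). A call has 1 to 5 rows; each row shifts and turns the commanded pose from where the row before left it; what a row does not reach is not made up. A row lasts 1/12 s, in which the tool goes at most 41.7 mm and 7.16 degrees, less where a joint would pass 70% of its speed; a pose out of reach is approached as far as the arm can. A call with a number of a shift or a turn outside -1 to 1 is refused whole. A call with a gripper value outside its range is refused whole. The fingers move at their own pace and stop on an object; the grip force is fixed at half the most. Time passes only in rows, so rows that do not move let the fingers close. It gives the time, the measured TCP pose, the force, the opening and the grip force at its end, in the units of the state.
- sense(): the state, without advancing time (a new reading comes with each control period).
- snapshot(name): name is "side" or "top" or "wrist"; returns a dict with "pixels" (400x640x3 uint8, red, green, blue), "depth" (400x640 float32, m along the optical axis (not along the pixel's ray), 0 where there is no reading), "fov_y" (degrees; the focal length in pixels is half the picture's height over the tangent of half this angle, whatever the lens; pixels are square), "cx", "cy" (the principal point, pixels), "pose" (4x4, takes a point from camera to world coordinates). Camera axes: x right, y up, looking along -z (the intrinsics and any distortion apply to the point x, -y, -z); pixel columns grow to the right and rows downward; lengths in m; the calibration is good to about 2 mm. A picture is of the moment at which its call begins.
- sign_off(): hands the job in; it is judged then, once.
Trained networks look in a picture, given as the dict that the camera call returned (one of the last four; its "shot" number tells which), for a name from the list of things; names that differ only in an ending like _2 or _b are one class to them, and where a whole thing is asked for, a point or a joint stands for the part that bears it (a point fixed in the world has none). Each returns a list of dicts, best first, with "p" (0 to 1); they miss things now and then, are a little off and sometimes report something else, mostly with a low value. They report only what shows in the picture. A call takes as long as a camera call.
- look_for(picture, thing): "bbox" ([centre column, centre row, width, height] in pixels, round what is visible of it).
- masks_of(picture, thing): "region" (400x640 bool, what is visible of it) and "bbox" ([centre column, centre row, width, height] in pixels, round what is visible of it).
- landmark_of(picture, thing): "position" ([column, row] in pixels: a listed point, or the origin of a listed thing).
The state is a dict: "clock": time; "joint_positions": joint angles; "dq": joint speeds; "joint_torque": joint torques, N m; "tool_pos": TCP position; "tcp_rot": TCP orientation; "wrist_force": force on the tool from outside, world axes, zero at the start; "torque": the same for the moment, N m; "opening": finger opening in m; "finger_force": force on a finger pad.
Only numpy, scipy, OpenCV 4.12 (cv2) and the standard library are available. Lean on these libraries where they do the work, as an engineer would, in place of code of your own. Each camera call takes 0.05 s, during which the arm holds its last target. There are 200 camera calls.

## Working session

There is one attempt and no reset: what is moved stays moved. The work goes in short steps, Python scripts to look and compute and a tool call to move; the robot and the scene stay as the last step left them, time stands still between calls to the robot, and variables do not carry over. Pictures are saved under pics/ and viewed, at most 10 in all, crops included, and the job is handed in when it is done.

Besides the shell and the picture viewer there is one more tool, called after ">>>" as name(argument=value, ...) on one line, values as JSON. servo_tool: Moves the arm, as the interface text tells. Its arguments: {"type":"object","properties":{"steps":{"type":"array","items":{"type":"array","items":{"type":"array","items":{"type":"number","minimum":-1,"maximum":1}}}}},"required":["steps"]}

```bash
mkdir -p pics; cat > h.py <<'E'
import numpy as np, cv2
from workcell import *
def world(s,px,z=None):
    """pixel -> world via depth, or by intersecting plane z"""
    f=200/np.tan(np.radians(s["fov_y"])/2); u,v=px
    ray=np.array([(u-s["cx"])/f,-(v-s["cy"])/f,-1.]); T=np.array(s["pose"])
    if z is None:
        u,v=int(round(u)),int(round(v)); w=s["depth"][max(v-1,0):v+2,max(u-1,0):u+2]; w=w[w>0]
        if not len(w): return None
        return T[:3,:3]@(ray*np.median(w))+T[:3,3]
    d=T[:3,:3]@ray; return T[:3,3]+d*(z-T[2,3])/d[2]
def save(s,n): cv2.imwrite(f"pics/{n}.png",s["pixels"][:,:,::-1])
E
python3 - <<'E'
from h import *
np.set_printoptions(precision=4,suppress=True)
print(sense(),grip_depth)
P={}
for c in("top","side"):
    s=snapshot(c); save(s,c+"0"); print(c,s["fov_y"],s["cx"],s["cy"],np.array(s["pose"])[:3].round(3).tolist())
    for t in("left_wall_grip","right_wall_grip","left_wall_hinge","right_wall_hinge","lid_grip","lid_hinge","bread_box","mug","salt_shaker","honey_jar"):
        for r in landmark_of(s,t)[:1]:
            print(t,round(r["p"],2),np.round(r["position"],1),world(s,r["position"]))
cv2.imwrite("pics/both.png",np.vstack([cv2.imread("pics/top0.png"),cv2.imread("pics/side0.png")])[:, :].copy()) 
E
```

```text
{'clock': 0.0, 'joint_positions': array([-1.424 ,  0.3427,  1.525 , -0.    ,  1.2754, -0.146 ]), 'dq': array([ 0.0006,  0.0003,  0.0004,  0.0015,  0.0009, -0.0013]), 'joint_torque': array([  0.0003, -43.1239, -24.4223,   0.0717,   0.0557,  -0.0001]), 'tool_pos': array([ 0.1515, -0.5022,  0.2261]), 'tcp_rot': array([-0.0008,  0.9893,  0.1459, -0.    ]), 'wrist_force': array([ 0.0515, -0.6745, -0.1036]), 'torque': array([-0.0538, -0.0261,  0.0258]), 'finger_force': 0.0, 'opening': 0.09177530055371198} -0.0188
top 54.02618293200795 316.4509147235671 202.9257717204057 [[0.001, 0.996, -0.088, 0.487], [-1.0, 0.001, 0.005, -0.05], [0.005, 0.088, 0.996, 1.325]]
left_wall_grip 0.69 [257.6 223.2] [0.5348 0.1363 0.0339]
right_wall_grip 0.94 [351.9 234.8] [ 0.4971 -0.1747  0.0208]
left_wall_hinge 0.71 [282.7 229.2] [0.5139 0.0488 0.0939]
right_wall_hinge 0.85 [324.7 233.5] [ 0.5015 -0.085   0.0038]
lid_grip 0.7 [300.4 256.8] [ 0.4283 -0.007   0.0963]
lid_hinge 0.76 [308.  213.2] [ 0.564  -0.0303  0.0965]
bread_box 0.71 [303.8 229.1] [ 0.5142 -0.0173  0.0985]
mug 0.57 [303.7 228.3] [ 0.5166 -0.017   0.0987]
salt_shaker 0.47 [410.8 214.2] [ 0.5629 -0.3603  0.0669]
honey_jar 0.64 [408.  253.5] [ 0.4384 -0.3431  0.0906]
side 47.60954258019393 327.4153440899386 195.37422070577296 [[0.991, 0.074, -0.114, 0.414], [-0.135, 0.639, -0.757, -1.092], [0.017, 0.766, 0.643, 1.011]]
left_wall_grip 0.36 [308.9 180.7] [0.5345 0.1405 0.037 ]
right_wall_grip 0.59 [310.4 255.2] [ 0.5055 -0.1773  0.0059]
right_wall_hinge 0.75 [309.3 228.8] [ 0.5127 -0.0783  0.0187]
lid_grip 0.89 [282.6 200.2] [ 0.4366 -0.0138  0.0891]
lid_hinge 0.59 [326.7 195.5] [0.5912 0.0945 0.0028]
bread_box 0.67 [308.2 218.7] [ 0.5138 -0.0346  0.0212]
mug 0.67 [309.2 177.5] [0.5368 0.1516 0.0422]
salt_shaker 0.73 [341.9 308.3] [ 0.5641 -0.3959  0.0337]
honey_jar 0.72 [312.9 231.5] [ 0.5224 -0.0926  0.0197]
```

```bash
python3 - <<'E'
from h import *
a=cv2.imread("pics/top0.png")[150:300,190:450]; b=cv2.imread("pics/side0.png")[120:330,210:410]
a=cv2.resize(a,None,fx=3,fy=3,interpolation=2)
cv2.imwrite("pics/a.png",a); cv2.imwrite("pics/b.png",cv2.resize(b,None,fx=2.8,fy=2.8,interpolation=2))
E
```

```text
(no output)
```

View pics/a.png

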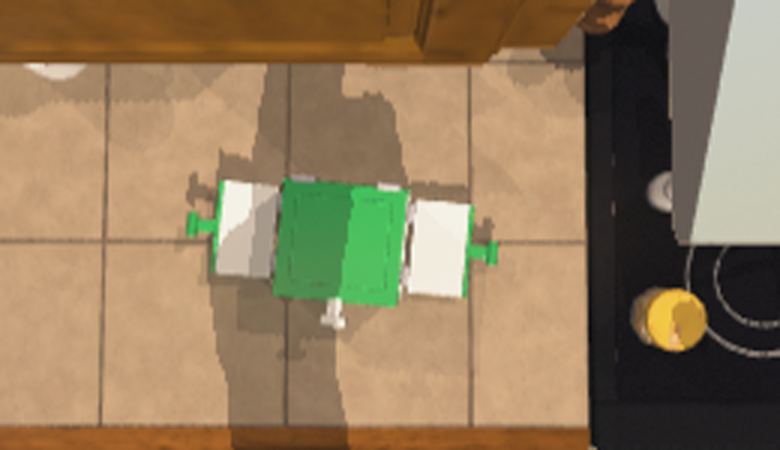

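View pics/b.png

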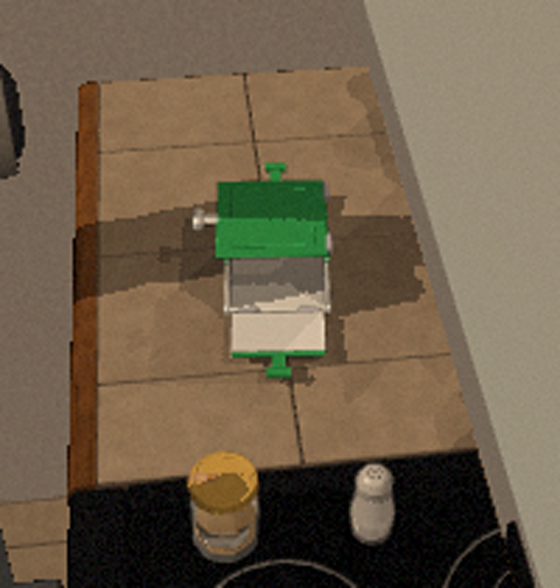

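```bash
python3 - <<'E'
from h import *
np.set_printoptions(precision=4,suppress=True)
s=snapshot("top"); f=200/np.tan(np.radians(s["fov_y"])/2); T=np.array(s["pose"])
v,u=np.mgrid[:400,:640]; d=s["depth"]
W=(np.stack([(u-s["cx"])/f*d,-(v-s["cy"])/f*d,-d],-1)@T[:3,:3].T)+T[:3,3]
hsv=cv2.cvtColor(s["pixels"],cv2.COLOR_RGB2HSV)
g=(hsv[...,0]>45)&(hsv[...,0]<85)&(hsv[...,1]>90)&(u>240)&(u<370)&(v>190)&(v<270)
lid=g&(W[...,2]>.075)
r=cv2.minAreaRect((W[lid][:,:2]*1000).astype(np.float32)); print("lid rect mm",r, "z",np.median(W[lid][:,2]), "centroid",W[lid].mean(0))
rest=g&~lid
for n,m in(("L",rest&(W[...,1]>.04)),("R",rest&(W[...,1]<-.06))):
    p=W[m]; p=p[np.argsort(-abs(p[:,1]+.018))]; print(n,len(p),p[:14])
cup=(v<165)&(d>0); print("cupboard z at row 165", W[165,280],W[160,250],W[175,280], W[160,380])
for t in("left_wall_grip","right_wall_grip"):
  for z in(.02,.035,.05):
    q=landmark_of(s,t)[0]; print(t,q["p"],z,world(s,q["position"],z))
side=snapshot("side")
for t in("left_wall_grip","right_wall_grip","lid_grip","salt_shaker","honey_jar","mug"):
    for q in look_for(side,t)[:1]: print(t,q["p"],q["bbox"],world(side,q["bbox"][:2]))
    for q in look_for(s,t)[:1]: print(" top",t,q["p"],q["bbox"],world(s,q["bbox"][:2]))
E
```

```text
lid rect mm ((511.36724853515625, -14.444023132324219), (129.72007751464844, 122.68216705322266), 84.6678237915039) z 0.09682710887336898 centroid [ 0.5101 -0.0148  0.1038]
L 99 [[ 0.5199  0.1565 -0.0001]
 [ 0.5254  0.1535  0.0407]
 [ 0.5319  0.1533  0.0421]
 [ 0.5286  0.1532  0.0426]
 [ 0.522   0.1528  0.0444]
 [ 0.5197  0.152   0.0073]
 [ 0.5418  0.1506  0.0398]
 [ 0.5351  0.1501  0.0423]
 [ 0.5286  0.15    0.0423]
 [ 0.5319  0.1499  0.0431]
 [ 0.5383  0.1498  0.0448]
 [ 0.5253  0.1497  0.0441]
 [ 0.522   0.1494  0.0453]
 [ 0.5222  0.1472  0.0383]]
R 97 [[ 0.4965 -0.1849  0.0217]
 [ 0.4931 -0.1847  0.0232]
 [ 0.4997 -0.1847  0.0238]
 [ 0.503  -0.1847  0.0244]
 [ 0.5096 -0.1845  0.0269]
 [ 0.5063 -0.1845  0.0266]
 [ 0.4898 -0.1843  0.027 ]
 [ 0.5031 -0.1817  0.0212]
 [ 0.5096 -0.1815  0.0239]
 [ 0.5063 -0.1812  0.026 ]
 [ 0.4964 -0.1812  0.0259]
 [ 0.4898 -0.1812  0.0254]
 [ 0.4997 -0.181   0.0273]
 [ 0.4931 -0.1807  0.0303]]
cupboard z at row 165 [0.6415 0.0229 0.4999] [0.6398 0.0765 0.5622] [0.6995 0.0667 0.0053] [ 0.7524 -0.2745  0.0023]
left_wall_grip 0.61 0.02 [0.5303 0.1528 0.
[... 340 characters left out ...]
ft_wall_grip 0.74 [267.9, 225.6, 28.1, 34.9] [0.527  0.1025 0.0327]
right_wall_grip 0.58 [303.2, 217.6, 48.4, 76.5] [ 0.4986 -0.0256  0.0194]
 top right_wall_grip 0.85 [342.2, 231.6, 30.0, 25.9] [ 0.5077 -0.1425  0.0218]
lid_grip 0.67 [299.3, 199.6, 49.4, 26.7] [ 0.4878 -0.0257  0.0966]
 top lid_grip 0.58 [302.8, 234.7, 44.8, 48.2] [ 0.4968 -0.0142  0.0972]
salt_shaker 0.74 [343.4, 301.5, 13.8, 26.3] [ 0.568  -0.3908  0.0548]
honey_jar 0.72 [342.5, 304.2, 18.3, 30.4] [ 0.5656 -0.3932  0.0471]
 top honey_jar 0.69 [304.4, 236.9, 107.8, 51.9] [ 0.4899 -0.0192  0.0958]
mug 0.62 [308.5, 243.8, 30.8, 26.3] [ 0.5034 -0.1438  0.0202]
 top mug 0.19 [303.6, 232.4, 42.7, 52.5] [ 0.5039 -0.0167  0.0983]
```

>>> servo_tool(steps=[[[0, 0, 0.99, 0.93, 0.86, 0, 1], [0, 0, 0.99, 0.93, 0.86, 0, 1], [0, 0, 0.99, 0.93, 0.86, 0, 1], [0, 0, 0.99, 0.93, 0.86, 0, 1], [0, 0, 0.99, 0.93, 0.86, 0, 1]]])

```text
clock: 2.52
tool_pos: [0.2686, -0.3941, 0.2268]
tcp_rot: [0.0, 0.941, 0.339, 0.0]
wrist_force: [-0.2, -0.2, 0.6]
opening: 0.0915
finger_force: 0.0
```

>>> servo_tool(steps=[[[0, 0, 0.99, 0.93, 0.86, 0, 1], [0, 0, 0.99, 0.93, 0.86, 0, 1], [0, 0, 0.99, 0.93, 0.86, 0, 1], [0, 0, 0.99, 0.93, 0.86, 0, 1], [0, 0, 0.99, 0.93, 0.86, 0, 1]]])

```text
clock: 2.93
tool_pos: [0.3851, -0.2865, 0.2269]
tcp_rot: [0.0, 0.855, 0.518, 0.0]
wrist_force: [0.4, -0.1, -0.2]
opening: 0.0918
finger_force: 0.0
```

>>> servo_tool(steps=[[[0, 0, 0.99, 0.93, 0.86, 0, 1], [0, 0, 0.99, 0.93, 0.86, 0, 1], [0, 0, 0.99, 0.93, 0.86, 0, 1], [0, 0, 0.99, 0.93, 0.86, 0, 1], [0, 0, 0.99, 0.93, 0.86, 0, 1]]])

```text
clock: 3.35
tool_pos: [0.5013, -0.1789, 0.2268]
tcp_rot: [0.0, 0.737, 0.676, 0.0]
wrist_force: [-0.0, -0.2, -0.2]
opening: 0.0912
finger_force: 0.0
```

>>> servo_tool(steps=[[[0, 0, 0, 0, 0, -1, 1], [0, 0, 0, 0, 0, -1, 1], [0, 0, 0, 0, 0, -1, 1], [0, 0, 0, 0, 0, -1, 1], [0, 0, 0, 0, 0, 0, 1]]])

```text
clock: 3.77
tool_pos: [0.4978, -0.1787, 0.1224]
tcp_rot: [-0.004, 0.738, 0.675, -0.001]
wrist_force: [-1.2, 1.3, -0.5]
opening: 0.0917
finger_force: 0.0
```

```bash
python3 - <<'E'
from h import *
np.set_printoptions(precision=4,suppress=True)
s=snapshot("wrist"); st=sense(); print(st["tool_pos"],st["clock"])
save(s,"w1")
for q in landmark_of(s,"right_wall_grip")[:1]: print(q, world(s,q["position"]), world(s,q["position"],.02))
hsv=cv2.cvtColor(s["pixels"],cv2.COLOR_RGB2HSV)
E
```

```text
[ 0.499  -0.1794  0.1249] 3.8167
{'position': [321.5, 195.9], 'p': 0.74} [ 0.4996 -0.1747  0.0235] [ 0.4995 -0.1758  0.02  ]
```

View pics/w1.png

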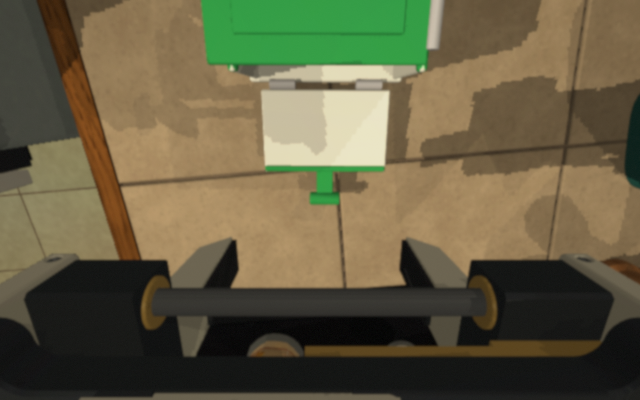

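>>> servo_tool(steps=[[[0, 0, 0, 0, 0, -1, 1], [0, 0, 0, 0, 0, -1, 1], [0, 0, 0, 0, 0, -1, 0.8], [0, 0, 0, 0, 0, -1, 0.7], [0, 0, 0, 0, 0, -0.6, 0.6]]])

```text
clock: 4.28
tool_pos: [0.5009, -0.1806, 0.0117]
tcp_rot: [0.001, 0.738, 0.674, 0.0]
wrist_force: [-1.0, -0.1, -0.1]
opening: 0.0765
finger_force: 0.0
```

>>> servo_tool(steps=[[[0, 0, 0, 0, 0, 0, 0], [0, 0, 0, 0, 0, 0, 0], [0, 0, 0, 0, 0, 0, 0], [0, 0, 0, 0, 0, 0, 0], [0, 0, 0, 0, 0, 0, 0]]])

```text
clock: 4.7
tool_pos: [0.5013, -0.1807, 0.0133]
tcp_rot: [0.001, 0.738, 0.675, 0.001]
wrist_force: [-0.1, 0.5, -0.1]
opening: 0.0434
finger_force: 0.0
```

>>> servo_tool(steps=[[[0, 0, 0, 0, 0, 0, 0], [0, 0, 0, 0, 0, 0, 0], [0, 0, 0, 0, 0, 0, 0], [0, 0, 0, 0, 0, 0, 0], [0, 0, 0, 0, 0, 0, 0]]])

```text
clock: 5.12
tool_pos: [0.5014, -0.1804, 0.0122]
tcp_rot: [0.001, 0.738, 0.675, 0.001]
wrist_force: [4.7, 0.3, 0.7]
opening: 0.0254
finger_force: 30.0
```

>>> servo_tool(steps=[[[0, 0, 0, 0, 0.05, 0.59, 0], [0, 0, 0, 0.01, 0.14, 0.57, 0], [0, 0, 0, 0.02, 0.22, 0.55, 0], [0, 0, 0, 0.03, 0.31, 0.5, 0], [0, 0, 0, 0.04, 0.38, 0.45, 0]]])

```text
clock: 5.53
tool_pos: [0.5039, -0.153, 0.0789]
tcp_rot: [0.001, 0.738, 0.674, 0.001]
wrist_force: [6.9, 1.2, -6.2]
opening: 0.0253
finger_force: 30.0
```

>>> servo_tool(steps=[[[0, 0, 0, 0.04, 0.45, 0.38, 0], [0, 0, 0, 0.05, 0.5, 0.31, 0], [0, 0, 0, 0.05, 0.55, 0.22, 0], [0, 0, 0, 0.05, 0.57, 0.14, 0], [0, 0, 0, 0.05, 0.59, 0.05, 0]]])

```text
clock: 5.95
tool_pos: [0.5101, -0.0868, 0.1069]
tcp_rot: [0.002, 0.738, 0.675, 0.0]
wrist_force: [5.0, -3.3, -4.1]
opening: 0.0256
finger_force: 30.0
```

>>> servo_tool(steps=[[[0, 0, 0, 0, 0.05, 0, 0], [0, 0, 0, 0, 0.05, 0, 0], [0, 0, 0, 0, 0, 0, 0]]])

```text
clock: 6.2
tool_pos: [0.5104, -0.0849, 0.1068]
tcp_rot: [0.002, 0.738, 0.675, 0.0]
wrist_force: [3.7, -2.8, 4.9]
opening: 0.0253
finger_force: 30.0
```

```bash
python3 - <<'E'
from h import *
s=snapshot("side"); save(s,"s1"); print(sense()["tool_pos"])
cv2.imwrite("pics/s1c.png",cv2.resize(s["pixels"][120:290,210:410,::-1],None,fx=3,fy=3,interpolation=2))
E
```

```text
[ 0.51035225 -0.08487753  0.10680199]
```

View pics/s1c.png

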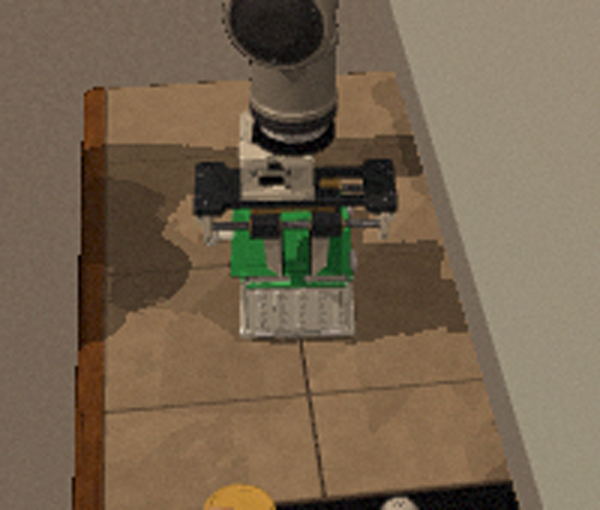

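>>> servo_tool(steps=[[[0, 0, 0, 0, -0.1, 0, 0.6], [0, 0, 0, 0, 0, 0, 0.6], [0, 0, 0, 0, 0, 0, 0.6], [0, 0, 0, 0, 0, 0, 0.6], [0, 0, 0, 0, 0, 0, 0.6]]])

```text
clock: 6.67
tool_pos: [0.5083, -0.086, 0.1054]
tcp_rot: [-0.001, 0.738, 0.675, -0.0]
wrist_force: [0.4, -1.1, -0.6]
opening: 0.0529
finger_force: 0.0
```

>>> servo_tool(steps=[[[0, 0, 0, 0, 0, 0.5, 0.6], [0, 0, 0, 0, 0, 1, 0.6], [0, 0, 0, 0, 0, 1, 0.8], [0, 0, -0.08, 0.08, 0.8, 0, 0.8], [0, 0, 0, 0.08, 1, 0, 0.8]]])

```text
clock: 7.08
tool_pos: [0.5136, -0.042, 0.1697]
tcp_rot: [0.001, 0.741, 0.671, 0.001]
wrist_force: [-0.1, 0.1, -0.5]
opening: 0.0702
finger_force: 0.0
```

>>> servo_tool(steps=[[[0, 0, 0, 0.08, 1, 0, 0.8], [0, 0, 0, 0.08, 1, 0, 0.8], [0, 0, 0, 0.08, 1, 0, 0.8], [0, 0, 0, 0.08, 1, 0, 0.8], [0, 0, 0, 0.08, 1, 0, 0.8]]])

```text
clock: 7.5
tool_pos: [0.5224, 0.0851, 0.1681]
tcp_rot: [-0.0, 0.74, 0.672, -0.0]
wrist_force: [0.9, 0.5, -0.7]
opening: 0.0738
finger_force: 0.0
```

>>> servo_tool(steps=[[[0, 0, 0, 0.08, 1, 0, 0.8], [0, 0, 0, 0.08, 1, 0, 0.8], [0, 0, 0, 0.08, 0.6, -0.6, 0.8], [0, 0, 0, 0, 0, -0.6, 0.8], [0, 0, 0, 0, 0, 0, 0.8]]])

```text
clock: 7.92
tool_pos: [0.5267, 0.1496, 0.1354]
tcp_rot: [-0.002, 0.74, 0.673, -0.002]
wrist_force: [0.0, -0.0, -1.0]
opening: 0.0735
finger_force: 0.0
```

```bash
python3 - <<'E'
from h import *
np.set_printoptions(precision=4,suppress=True)
s=snapshot("wrist"); st=sense(); print(st["tool_pos"],st["tcp_rot"],st["clock"])
save(s,"w2")
for q in landmark_of(s,"left_wall_grip")[:1]: print(q, world(s,q["position"]), world(s,q["position"],.038))
E
```

```text
[0.5274 0.149  0.1368] [-0.0011  0.74    0.6726 -0.0017] 7.9667
{'position': [326.0, 279.3], 'p': 0.64} [0.5246 0.0561 0.0138] [0.5255 0.0715 0.038 ]
```

View pics/w2.png

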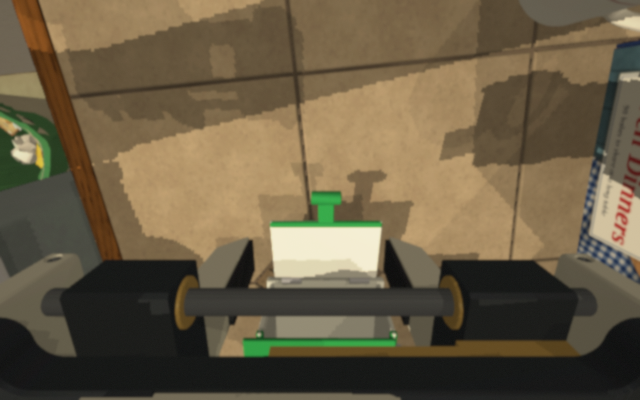

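```bash
python3 - <<'E'
from h import *
np.set_printoptions(precision=4,suppress=True)
s=snapshot("wrist"); print(sense()["tool_pos"])
hsv=cv2.cvtColor(s["pixels"],cv2.COLOR_RGB2HSV)
g=(hsv[...,0]>45)&(hsv[...,0]<85)&(hsv[...,1]>90); g[:185]=0; g[204:]=0; g[:,:290]=0; g[:,360:]=0
v,u=np.nonzero(g); print(u.min(),u.max(),v.min(),v.max())
c=((u.min()+u.max())/2,(v.min()+205)/2)
for p in [c,(c[0],196),(c[0],200)]: print(p,world(s,p),world(s,p,.038))
E
```

```text
[0.5289 0.1485 0.1386]
308 338 190 203
(np.float64(323.0), np.float64(197.5)) [0.5319 0.1515 0.0414] [0.5319 0.1504 0.038 ]
(np.float64(323.0), 196) [0.532  0.1527 0.041 ] [0.532  0.1517 0.038 ]
(np.float64(323.0), 200) [0.5317 0.1488 0.0402] [0.5317 0.1481 0.038 ]
```

>>> servo_tool(steps=[[[0, 0, 0, 0.08, 0.02, -1, 0.8], [0, 0, 0, 0, 0, -1, 0.8], [0, 0, 0, 0, 0, -1, 0.8], [0, 0, 0, 0, 0, -1, 0.7], [0, 0, 0, 0, 0, -0.5, 0.5]]])

```text
clock: 8.48
tool_pos: [0.5302, 0.1484, 0.0241]
tcp_rot: [-0.001, 0.741, 0.672, -0.001]
wrist_force: [-0.9, 0.1, -0.1]
opening: 0.0644
finger_force: 0.0
```

>>> servo_tool(steps=[[[0, 0, 0, 0, 0, 0, 0], [0, 0, 0, 0, 0, 0, 0], [0, 0, 0, 0, 0, 0, 0], [0, 0, 0, 0, 0, 0, 0], [0, 0, 0, 0, 0, 0, 0]]])

```text
clock: 8.9
tool_pos: [0.5317, 0.1494, 0.0271]
tcp_rot: [0.001, 0.74, 0.672, 0.001]
wrist_force: [0.5, -1.1, -0.1]
opening: 0.0313
finger_force: 0.0
```

>>> servo_tool(steps=[[[0, 0, 0, 0, 0, 0, 0], [0, 0, 0, 0, 0, 0, 0], [0, 0, 0, 0, 0, 0, 0], [0, 0, 0, 0, 0, 0, 0]]])

```text
clock: 9.23
tool_pos: [0.5322, 0.1495, 0.0264]
tcp_rot: [0.001, 0.74, 0.672, 0.001]
wrist_force: [4.6, -1.1, 0.4]
opening: 0.0256
finger_force: 30.0
```

>>> servo_tool(steps=[[[0, 0, 0, -0.01, -0.16, 0.57, 0], [0, 0, 0, -0.02, -0.24, 0.54, 0], [0, 0, 0, -0.03, -0.33, 0.49, 0], [0, 0, 0, -0.04, -0.4, 0.43, 0], [0, 0, 0, -0.04, -0.46, 0.37, 0]]])

```text
clock: 9.65
tool_pos: [0.5285, 0.1102, 0.0868]
tcp_rot: [0.001, 0.74, 0.672, 0.002]
wrist_force: [5.6, 1.4, -3.8]
opening: 0.0254
finger_force: 30.0
```

>>> servo_tool(steps=[[[0, 0, 0, -0.05, -0.51, 0.29, 0], [0, 0, 0, -0.05, -0.55, 0.21, 0], [0, 0, 0, -0.05, -0.51, 0.11, 0], [0, 0, 0, -0.05, -0.52, 0.04, 0], [0, 0, 0, 0, -0.1, 0, 0]]])

```text
clock: 10.07
tool_pos: [0.5234, 0.0539, 0.1036]
tcp_rot: [0.001, 0.741, 0.672, 0.002]
wrist_force: [1.3, 2.0, 10.2]
opening: 0.0252
finger_force: 30.0
```

>>> servo_tool(steps=[[[0, 0, 0, 0, 0, 0, 0], [0, 0, 0, 0, 0, 0, 0], [0, 0, 0, 0, 0, 0, 0]]])

```text
clock: 10.32
tool_pos: [0.5235, 0.055, 0.1035]
tcp_rot: [0.001, 0.74, 0.672, 0.001]
wrist_force: [2.1, 0.4, 9.6]
opening: 0.025
finger_force: 30.0
```

```bash
python3 - <<'E'
from h import *
np.set_printoptions(precision=4,suppress=True)
s=snapshot("top"); print(sense()["tool_pos"])
cv2.imwrite("pics/t2c.png",cv2.resize(s["pixels"][150:300,190:450,::-1],None,fx=3,fy=3,interpolation=2))
E
```

```text
[0.5235 0.0551 0.1035]
```

View pics/t2c.png

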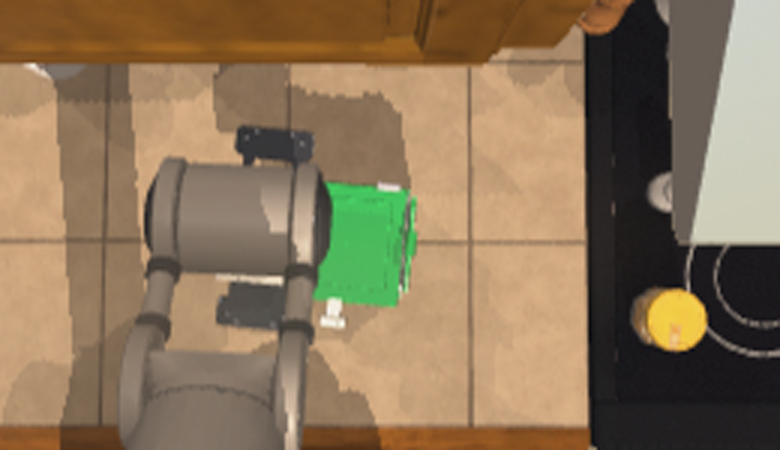

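>>> servo_tool(steps=[[[0, 0, 0, 0, 0.05, 0, 0.6], [0, 0, 0, 0, 0, 0, 0.6], [0, 0, 0, 0, 0, 0, 0.6], [0, 0, 0, 0, 0, 0, 0.6], [0, 0, 0, 0, 0, 0, 0.6]]])

```text
clock: 10.78
tool_pos: [0.5217, 0.0561, 0.1015]
tcp_rot: [-0.0, 0.74, 0.672, -0.001]
wrist_force: [0.2, 1.1, 0.3]
opening: 0.0531
finger_force: 0.0
```

>>> servo_tool(steps=[[[0, 0, 0, 0, 0, 0.5, 0.6], [0, 0, 0, 0, 0, 1, 0.7], [0, 0, 0, 0, 0, 1, 0.7], [0, 0, 0, 0, 0, 1, 0.7], [0, 0, 0.7, -0.2, -0.14, 0.5, 0.7]]])

```text
clock: 11.2
tool_pos: [0.5187, 0.0528, 0.2047]
tcp_rot: [0.001, 0.721, 0.693, 0.001]
wrist_force: [0.8, 0.5, 0.3]
opening: 0.0644
finger_force: 0.0
```

>>> servo_tool(steps=[[[0, 0, 1, -0.2, -0.14, 0, 0.7], [0, 0, 1, -0.2, -0.14, 0, 0.7], [0, 0, 1, -0.2, -0.14, 0, 0.7], [0, 0, 1, -0.2, -0.14, 0, 0.7], [0, 0, 1, -0.2, -0.14, 0, 0.7]]])

```text
clock: 11.62
tool_pos: [0.4917, 0.0349, 0.2017]
tcp_rot: [-0.0, 0.568, 0.823, -0.0]
wrist_force: [-0.4, -0.4, -0.1]
opening: 0.0641
finger_force: 0.0
```

>>> servo_tool(steps=[[[0, 0, 1, -0.2, -0.14, 0, 0.7], [0, 0, 1, -0.2, -0.14, 0, 0.7], [0, 0, 1, -0.2, -0.14, 0, 0.7], [0, 0, 1, -0.2, -0.14, 0, 0.7], [0, 0, 1, -0.2, -0.14, 0, 0.7]]])

```text
clock: 12.03
tool_pos: [0.4667, 0.0174, 0.2017]
tcp_rot: [-0.0, 0.393, 0.92, -0.0]
wrist_force: [-0.3, -0.1, 0.2]
opening: 0.0646
finger_force: 0.0
```

>>> servo_tool(steps=[[[0, 0, 1, -0.2, -0.14, 0, 0.7], [0, 0, 1, -0.2, -0.14, 0, 0.7], [0, 0, 1, -0.2, -0.14, 0, 0.7], [0, 0, 1, -0.2, -0.14, 0, 0.7], [0, 0, 1, -0.2, -0.14, 0, 0.7]]])

```text
clock: 12.45
tool_pos: [0.4418, -0.0, 0.2018]
tcp_rot: [-0.0, 0.202, 0.979, 0.0]
wrist_force: [0.4, 0.3, 0.0]
opening: 0.0645
finger_force: 0.0
```

>>> servo_tool(steps=[[[0, 0, 1, -0.2, -0.14, 0, 0.7], [0, 0, 1, -0.2, -0.1, 0, 0.7], [0, 0, 1, -0.1, 0, 0, 0.7], [0, 0, 1, 0, 0, 0, 0.7], [0, 0, 0, 0, 0, 0, 0.7]]])

```text
clock: 12.87
tool_pos: [0.4294, -0.006, 0.2018]
tcp_rot: [-0.0, 0.044, 0.999, 0.0]
wrist_force: [-0.4, -0.4, 0.0]
opening: 0.0642
finger_force: 0.0
```

```bash
python3 - <<'E'
from h import *
np.set_printoptions(precision=4,suppress=True)
s=snapshot("wrist"); st=sense(); print(st["tool_pos"],st["tcp_rot"],st["clock"])
save(s,"w3")
for q in landmark_of(s,"lid_grip")[:2]: print(q, world(s,q["position"]), world(s,q["position"],.092))
E
```

```text
[ 0.4296 -0.0059  0.2019] [-0.0002  0.0464  0.9989  0.0001] 12.9167
{'position': [317.5, 196.2], 'p': 0.56} [ 0.4277 -0.0065  0.0971] [ 0.4293 -0.0067  0.092 ]
```

View pics/w3.png

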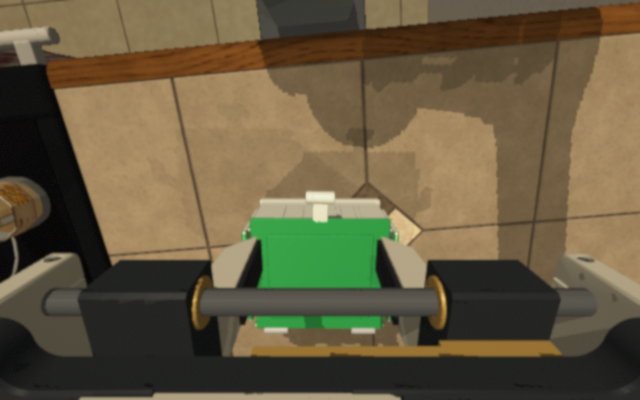

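>>> servo_tool(steps=[[[0, 0, 0, -0.01, -0.02, -1, 0.7], [0, 0, 0, 0, 0, -1, 0.7], [0, 0, 0, 0, 0, -1, 0.7], [0, 0, 0, 0, 0, -1, 0.7], [0, 0, 0, 0, 0, -0.88, 0.6]]])

```text
clock: 13.38
tool_pos: [0.4292, -0.0063, 0.0786]
tcp_rot: [-0.0, 0.047, 0.999, 0.0]
wrist_force: [0.5, 0.2, -0.1]
opening: 0.0613
finger_force: 0.0
```

>>> servo_tool(steps=[[[0, 0, 0, 0, 0, 0, 0], [0, 0, 0, 0, 0, 0, 0], [0, 0, 0, 0, 0, 0, 0], [0, 0, 0, 0, 0, 0, 0], [0, 0, 0, 0, 0, 0, 0]]])

```text
clock: 13.8
tool_pos: [0.4304, -0.0065, 0.0812]
tcp_rot: [0.001, 0.046, 0.999, -0.0]
wrist_force: [0.9, 3.0, -0.1]
opening: 0.0286
finger_force: 2.7
```

>>> servo_tool(steps=[[[0, 0, 0, 0, 0, 0, 0], [0, 0, 0, 0, 0, 0, 0], [0, 0, 0, 0, 0, 0, 0], [0, 0, 0, 0, 0, 0, 0]]])

```text
clock: 14.13
tool_pos: [0.4305, -0.0051, 0.081]
tcp_rot: [0.001, 0.046, 0.999, 0.001]
wrist_force: [1.5, 8.4, 1.3]
opening: 0.0256
finger_force: 30.0
```

>>> servo_tool(steps=[[[0, 0, 0, 0.03, 0, 0.6, 0], [0, 0, 0, 0.09, -0.01, 0.6, 0], [0, 0, 0, 0.16, -0.01, 0.58, 0], [0, 0, 0, 0.22, -0.02, 0.56, 0], [0, 0, 0, 0.27, -0.03, 0.54, 0]]])

```text
clock: 14.55
tool_pos: [0.449, -0.0068, 0.1533]
tcp_rot: [0.001, 0.046, 0.999, 0.001]
wrist_force: [4.2, 7.6, -5.4]
opening: 0.0254
finger_force: 30.0
```

>>> servo_tool(steps=[[[0, 0, 0, 0.33, -0.03, 0.51, 0], [0, 0, 0, 0.38, -0.03, 0.47, 0], [0, 0, 0, 0.43, -0.04, 0.43, 0], [0, 0, 0, 0.47, -0.05, 0.38, 0], [0, 0, 0, 0.5, -0.05, 0.33, 0]]])

```text
clock: 14.97
tool_pos: [0.501, -0.0116, 0.206]
tcp_rot: [-0.001, 0.046, 0.999, 0.001]
wrist_force: [-0.8, 5.8, -5.3]
opening: 0.0253
finger_force: 30.0
```

>>> servo_tool(steps=[[[0, 0, 0, 0, 0, 0, 0], [0, 0, 0, 0, 0, 0, 0], [0, 0, 0, 0, 0, 0, 0], [0, 0, 0, 0, 0, 0, 0]]])

```text
clock: 15.3
tool_pos: [0.5006, -0.0116, 0.2058]
tcp_rot: [-0.001, 0.046, 0.999, 0.001]
wrist_force: [-3.5, 6.0, 2.4]
opening: 0.0252
finger_force: 30.0
```

```bash
python3 - <<'E'
from h import *
np.set_printoptions(precision=4,suppress=True)
st=sense(); print(st["tool_pos"],st["tcp_rot"],st["clock"],st["opening"],st["finger_force"],st["wrist_force"])
s=snapshot("side")
cv2.imwrite("pics/s3c.png",cv2.resize(s["pixels"][110:320,210:410,::-1],None,fx=2.8,fy=2.8,interpolation=2))
# lid plane slope from green pixels
f=200/np.tan(np.radians(s["fov_y"])/2); T=np.array(s["pose"]); v,u=np.mgrid[:400,:640]; d=s["depth"]
W=(np.stack([(u-s["cx"])/f*d,-(v-s["cy"])/f*d,-d],-1)@T[:3,:3].T)+T[:3,3]
hsv=cv2.cvtColor(s["pixels"],cv2.COLOR_RGB2HSV)
g=(hsv[...,0]>45)&(hsv[...,0]<85)&(hsv[...,1]>90)&(W[...,2]>.1)&(u>210)&(u<410)&(abs(W[...,1])<.09)
p=W[g]; print(len(p),p.min(0),p.max(0))
E
```

```text
[ 0.5006 -0.0116  0.2058] [-0.0005  0.0455  0.999   0.0013] 15.3 0.025163894529698447 30.000484585762024 [-3.5228  5.9502  2.4285]
530 [ 0.395  -0.0899  0.1001] [0.5768 0.0627 0.5556]
```

View pics/s3c.png

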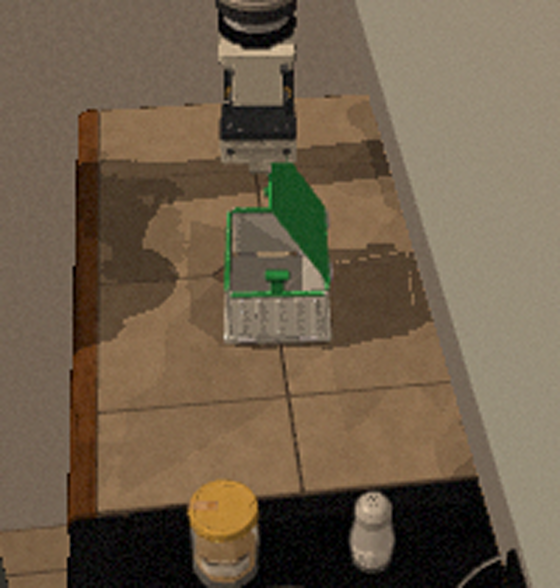

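```bash
python3 -c "
from workcell import *
print(sign_off())"
```

```text
the job is handed in; nothing more can be done
None
```

I handed the job in with both side walls upright and the gripper still holding the lid open at about 60° by its front grip (estimated from the tool position). I did not touch the shaker, jar or mug; the hand-in gave no verdict.

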